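# Index the inclined sample turret to its empty nest and lock it

## Robot

A 6-joint arm with a two-finger parallel gripper is mounted at the origin on a cart in front of the work surface, level with it; the furniture and walls round the work are solid. World frame = base frame: x ahead of the robot, y to its left, z up, the work surface at z = 0. Lengths are in mm, angles in degrees, forces in N, time in s.
With the tool pointing down it reaches from about 300 to 850 mm from the base axis. Payload 4.2 kg.
Tool frame: the origin (TCP) lies between the finger pads; the fingertips stand 19 mm ahead of it and the grasp point (between the pads) is the TCP (env.tips_ahead is the distance from the TCP to the fingertips, in mm); z points along the fingers, y is the direction in which the jaws open and shut (so a half turn about z gives the same grasp; the last joint's range is limited). The gripper opens to 91 mm and grips with 3 to 60 N. Pads are 32 mm wide; open, the fingers measure 118 mm over their backs; the gripper's body (76 mm by 178 mm) begins 60 mm behind the grasp point.
Start: joints at [-64.859, 18.312, 89.639, -0, 72.044, -1.146], TCP at [254.658, -515.552, 205.476] pointing down, gripper open.
Joint ranges: [-177.97, 177.97], [-48.28, 115.42], [12.27, 149.76], [-77.06, 257.06], [2.81, 150.46], [-146.56, 146.56]. Speed limits (degrees/s): [147.25, 147.25, 180, 180, 180, 180].

## Interface

Orientations are given as [roll, pitch, yaw] about the fixed x, y, z axes, in that order (R = Rz(yaw) Ry(pitch) Rx(roll)).
In Python, from workcell import telemetry, viewer, job_done, env gives the robot as it stands. The module is installed in compiled form; this text tells all that it offers.
- The arm moves only by the shell command python3 -m jog 'ROWS' [FORCE]. ROWS is JSON, a list of rows, each a list of 3 entries, a list of its own where there are three numbers: the shift along the tool's x, y, z in cm, then the turn about the tool's z in degrees, then the opening, from 0 (shut) to 1 (fully open). A call has 1 to 10 rows; each row shifts and turns the pose as measured when the row begins, along the tool's axes as they then stand; what a row does not reach is not made up. A row lasts 1/8 s, in which the tool goes at most 62.5 mm and 10.7 degrees, less where a joint would pass 70% of its speed; a pose out of reach is approached as far as the arm can. A call is refused whole if a number of a shift passes 6.25 or a number of a turn 10.7, either way. A call with a gripper value outside its range is refused whole. The fingers move at their own pace and stop on an object; FORCE is the grip in N (left out, the last holds). Time passes only in rows, so rows that do not move let the fingers close. It gives the time, the measured TCP pose, the force and the opening at its end, in the units of the state.
- telemetry.state(): the state, without advancing time (a new reading comes with each control period).
- viewer.grab_frame(name): name is "scene" or "side" or "wrist"; returns a dict with "color" (480x640x3 uint8, red, green, blue), "K" (3x3 intrinsics, pixels), "rvec" (rotation vector, rad) and "tvec" (3), from world to camera coordinates, as OpenCV has them. Camera axes: x right, y down, z forward; pixel columns grow to the right and rows downward; lengths in mm; the calibration is good to about 2 mm. A picture is of the moment at which its call begins. There is no depth.
- job_done(): hands the job in, once; it reports no verdict.
The state is a dict: "time_s": time; "qpos": joint angles; "qvel": joint speeds; "effort": joint torques, N m; "ee_pos": TCP position; "ee_rot": TCP orientation; "force": force on the tool from outside, world axes, zero at the start; "torque": the same for the moment, N m; "gripper_width": finger opening in mm.
Only numpy, scipy, OpenCV 4.12 (cv2) and the standard library are available. Lean on these libraries where they do the work, as an engineer would, in place of code of your own. Each camera call takes 0.05 s, during which the arm holds its last target. There are 200 camera calls.

## Task

Turn the tilted sample turret until its one empty nest has clicked into place at the loading gate, the two upright steel posts at the lower front edge. Then push the lock bolt at the turret's right-hand side in towards the turret until it snaps home and stays in by itself. Do not push aside the steel weight, the wash bottle or the yellow tape roll.

Things in the scene. Friction and masses are not known exactly. Their poses are not given: they have to be found in the camera images.
- stand: grey stand on a dark steel base plate 220 x 200 x 14 mm, fixed; origin at the centre of the plate's underside; -x is its front (low edge of the turret), +y its left, z up. The turret's axis leans 30 degrees from vertical towards -x and passes the point [0, 0, 0.115] (centre of the disc's underside). Aluminium disc 240 mm across, 12 mm thick.
- turret (a joint): turn of the turret about its inclined axis, rad, growing anticlockwise seen from above, no end stops; spring detents at every multiple of pi/3. 0 or a full turn = empty nest at the gate. About 0.3 N m starts it from a seat; let go, it is drawn to the nearest detent.
- handle (a point): on the turret's axis, in the black bar handle of the hub; turns with the turret: x along the bar, y across it, z out along the inclined axis. The bar is 64 mm long (x), 18 mm thick (y), from 22 mm below (-z) to 10 mm above this point. The disc's top is 42 mm below it. Five of six nests, centred 80 mm from the axis, hold a clear round case 61 mm wide (fixed), top 25 mm below this point.
- empty_nest (a point): centre of the empty nest (dark 69 mm round pad between three pins) on the turret, on the pad's surface, 80 mm from the axis, in the -x direction of handle.
- gate (a point): fixed point, 80 mm from the axis, where the centre of the nest served must stand; the gate is two upright steel posts 86 mm apart, 48 mm farther out at the low front edge. Axes of the inclined frame: x up the slope (away from the gate), y to the left, level, z along the turret's axis.
- bolt (a joint): travel of the lock bolt towards the turret, m: 0 = withdrawn, 0.028 = home. A spring pushes it back out unless it has clicked past a catch at about 0.023 (about 10 N); it goes in beyond 0.016 only if the turret sits in a detent.
- bolt_knob (a point): middle of the lock bolt's black round knob, 29 mm across, 18 mm up and down from this point along z, on a 14 mm stem; moves with the bolt. Axes as gate: y is the push direction, from the stand's right towards the turret. Withdrawn, the guide block's outer face is 38 mm from the knob's axis; the block's top is 26 mm below this point.
- grip_weight_a: turned steel paper weight 48 x 48 x 50 mm standing at the right, origin at the centre of its underside; a bystander
- wash_bottle: white squeeze bottle with a bent nozzle, 54 x 83 x 169 mm, standing upright, origin at the centre of its underside; a bystander
- tape_roll: yellow roll of tape lying flat, 80 x 77 x 12 mm, origin at the centre of its underside; a bystander

How it is judged (in metres and radians):
On the way, in this order (a step that is already met when the one before it is completed fails the run):
1. the empty nest is at the gate (within 4 mm) and the turret at rest there, with the bolt still withdrawn (distance between empty_nest and gate below 0.004 m and value of joint bolt below 0.016 m and velocity of joint turret between -0.1 and 0.1 rad/s), for 0.2 s.
2. the bolt is pushed home past its catch (value of joint bolt above 0.025 m), for 0.2 s.
At the end, for the whole second after the job is handed in: The centre of the empty nest is within 4 mm of its place at the loading gate, the turret is at rest, and the lock bolt is in by more than 25 of its 28 mm and stays there by itself (distance between empty_nest and gate below 0.004 m and value of joint bolt above 0.025 m and velocity of joint turret between -0.05 and 0.05 rad/s); the robot touches nothing.
It fails at once if the steel weight, wash bottle or tape roll is moved by more than 20 mm (distance of any of grip_weight_a, wash_bottle, tape_roll from where it was at the start of the episode above 0.02 m).
It fails at once if the wash bottle is tipped over (angle between wash_bottle's own z axis and vertical above 0.5 rad).
It also fails if it takes over 70 s, if anything falls off the work surface, if the arm or the gripper's body presses on something with over 40 N, if the wrist force passes 120 N, or if a joint passes its speed limit or range.

## Working session

There is one attempt and no reset: what is moved stays moved. The work goes in short steps, Python scripts to look and compute and a shell command to move; the robot and the scene stay as the last step left them, time stands still between calls to the robot, and variables do not carry over. Pictures are saved under pics/ and viewed, about 8 in all and at most 12, crops included, and the job is handed in when it is done.

```bash
mkdir -p pics; cat > h.py <<'E'
import numpy as np, cv2
from workcell import telemetry, viewer, env
def grab(n,fn=None):
    f=viewer.grab_frame(n)
    if fn: cv2.imwrite('pics/'+fn,f['color'][:,:,::-1])
    np.savez('last_'+n+'.npz',**f)
    return f
def load(n): return dict(np.load('last_'+n+'.npz'))
def ray(f,u,v):
    R=cv2.Rodrigues(np.array(f['rvec'],float))[0];t=np.array(f['tvec'],float).ravel()
    d=R.T@np.linalg.inv(f['K'])@np.array([u,v,1.]);return -R.T@t,d/np.linalg.norm(d)
def onz(f,u,v,z):
    c,d=ray(f,u,v);return c+d*(z-c[2])/d[2]
def tri(*obs):
    A=np.zeros((3,3));b=np.zeros(3)
    for f,u,v in obs:
        c,d=ray(f,u,v);P=np.eye(3)-np.outer(d,d);A+=P;b+=P@c
    p=np.linalg.solve(A,b)
    return p,[np.linalg.norm(np.cross(p-ray(f,u,v)[0],ray(f,u,v)[1])) for f,u,v in obs]
def proj(f,p):
    return cv2.projectPoints(np.array(p,float).reshape(-1,3),np.array(f['rvec'],float),np.array(f['tvec'],float),f['K'],None)[0].reshape(-1,2)
E
python3 - <<'E'
from h import *
a=grab('scene','a.png');b=grab('side','b.png')
for f in(a,b): print(f['K'],ray(f,320,240))
s=telemetry.state();print(s)
E
```

```text
[[542.00640563   0.         317.03068081]
 [  0.         542.00640563 240.97350797]
 [  0.           0.           1.        ]] (array([ 192.91518338,  594.97050179, 1034.50725168]), array([ 0.31084979, -0.59161088, -0.74388775]))
[[565.14832571   0.         316.09085635]
 [  0.         565.14832571 245.51317461]
 [  0.           0.           1.        ]] (array([ -135.98251319, -1177.72492127,   646.2363825 ]), array([ 0.52130214,  0.76020591, -0.38772549]))
{'time_s': 0.1, 'qpos': array([-6.48562154e+01,  1.83495237e+01,  8.97003612e+01, -5.20986460e-04,
        7.20445712e+01, -1.14457425e+00]), 'qvel': array([-0.15412112, -0.05817515, -0.2187991 , -0.01704268,  0.00197093,
       -0.0020905 ]), 'effort': array([-9.46790806e-06, -4.13333094e+01, -2.32509863e+01,  7.29010091e-02,
        4.21108666e-02, -6.92245476e-05]), 'ee_pos': array([ 254.46904668, -515.0955962 ,  204.68247442]), 'ee_rot': array([-1.79905553e+02, -1.39153570e-03,  2.62885187e+01]), 'force': array([-0.22350947,  0.82460238,  0.16089163]), 'torque': array([0.01708058, 0.00345404, 0.01879038]), 'gripper_width': 91.07016414235036}
```

View pics/a.png

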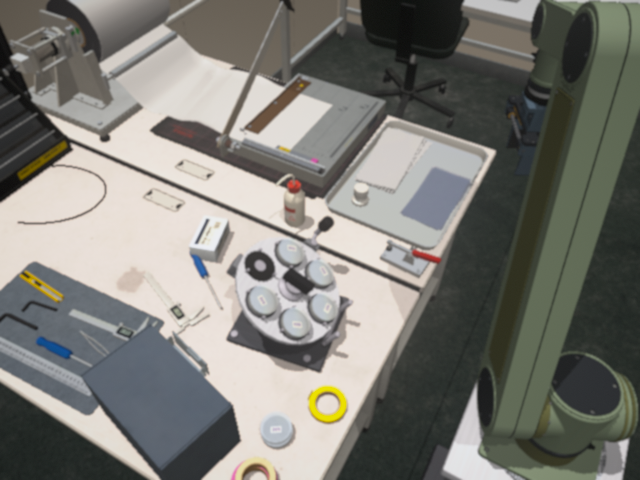

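View pics/b.png

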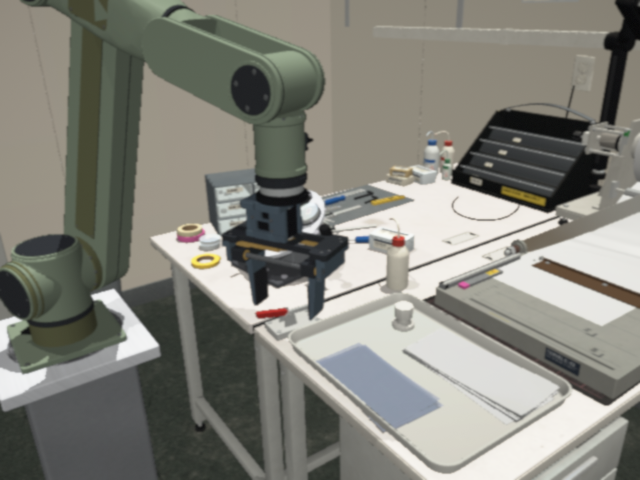

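The scene view shows the turret at about (290,290). Its empty nest is near (259,265), the black handle near (298,280), the bolt knob near (325,223), the bottle at (293,205), the tape at (328,404) and the weight at (361,192). In the side view the arm hides the turret.

```bash
python3 - <<'E'
from h import *
a=load('scene')
for n,u,v,z in [('disc',290,290,120),('knob',325,223,150),('bottle',294,222,0),('tape',328,404,6),('weight',361,200,0),('handle',298,279,155),('nest',259,265,130),('platecorner',322,368,14),('pc2',230,340,14)]: print(n,onz(a,u,v,z).round())
c=a['color'][190:390,200:400]
cv2.imwrite('pics/c.png',cv2.resize(c,(600,600),interpolation=cv2.INTER_CUBIC)[:,:,::-1])
E
```

```text
disc [562.  22. 120.]
knob [ 578. -159.  150.]
bottle [ 716. -250.    0.]
tape [395. 156.   6.]
weight [ 599. -413.    0.]
handle [548.  12. 155.]
nest [650.   4. 130.]
platecorner [442.  96.  14.]
pc2 [648. 135.  14.]
```

View pics/c.png

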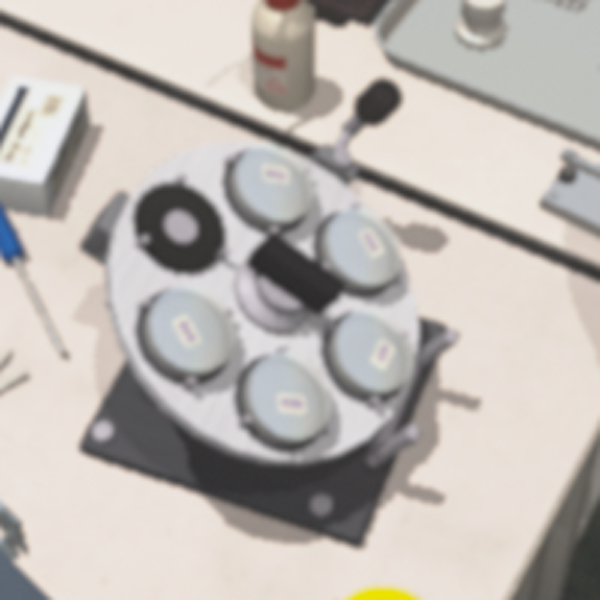

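The crop shows the empty nest at crop (180,228), diametrically opposite the nest served at the gate. The posts are at about (440,345) and (395,445), so half a turn is needed. The bar lies along the slope. The knob is at crop (378,102). I'm moving above the turret and clear of the side view.

```bash
python3 -m jog '[[[2,-1.4,-2],0,1],[[4.4,-3.1,-2],0,1],[[4.4,-3.1,-2],0,1],[[4.4,-3.1,-2],0,1],[[4.4,-3.1,-2],0,1],[[4.4,-3.1,-1],0,1],[[4.4,-3.1,0],0,1],[[4.4,-3.1,0],0,1],[[4.4,-3.1,0],0,1],[[4.4,-3.1,0],0,1]]'; python3 - <<'E'
from h import *
print(telemetry.state()['ee_pos'],telemetry.state()['ee_rot'])
w=grab('wrist','w1.png');print(ray(w,320,240))
E
```

```text
time_s: 1.35
ee_pos: [503.8, -46.4, 330.7]
ee_rot: [179.8, -0.8, 26.2]
force: [0.0, -1.1, -0.4]
gripper_width: 91.1
[503.80350648 -46.41547591 330.67759796] [179.83070188  -0.77291586  26.17488903]
(array([559.91647724, -17.85050351, 511.29609605]), array([-0.21565397, -0.098762  , -0.97146252]))
```

View pics/w1.png

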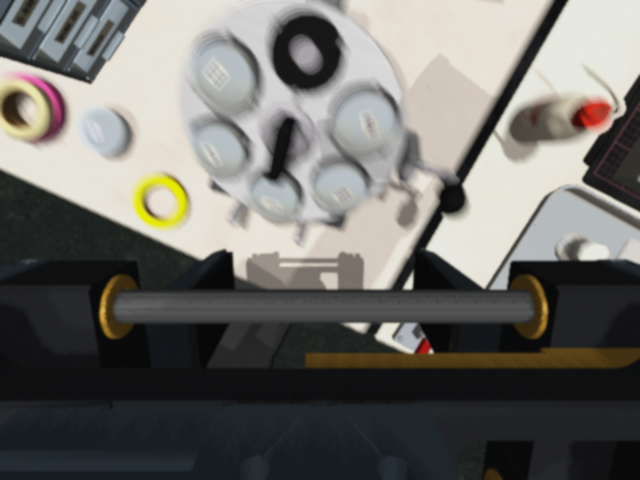

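The wrist view shows the empty nest at (306,50), the bar from about (290,120) to (276,180), the knob at (452,200) and the posts at (240,212) and (303,232). Next I triangulate from the scene and wrist views.

```bash
python3 - <<'E'
from h import *
a=grab('scene'); w=grab('wrist'); s=grab('side')
def blob(f,x0,y0,x1,y1,th=55):
    m=(f['color'][y0:y1,x0:x1].max(2)<th).astype(np.uint8)
    n,l,st,c=cv2.connectedComponentsWithStats(m)
    out=[]
    for k in range(1,n):
        if st[k,4]>25:
            pts=np.argwhere(l==k)[:,::-1].astype(np.float32); r=cv2.minAreaRect(pts)
            out.append((np.round(c[k]+[x0,y0],1),st[k,4],np.round(np.array(r[0])+[x0,y0],1),np.round(r[1],1),round(r[2])))
    return out
for n,f,R in [('bar a',a,(278,262,318,298)),('knob a',a,(313,213,337,233)),('nest a',a,(242,248,278,284)),('bar w',w,(262,110,300,186)),('knob w',w,(436,180,472,222)),('nest w',w,(265,5,350,95))]:
    print(n,blob(f,*R))
cv2.imwrite('pics/s2.png',np.hstack([cv2.resize(s['color'][180:320,240:420],(540,420)),])[:,:,::-1])
E
```

```text
bar a [(array([298.2, 281.2]), np.int32(293), array([297.8, 281.2]), array([28.3, 11.1]), 34)]
knob a []
nest a []
bar w [(array([287.5, 155.7]), np.int32(1137), array([287.2, 154.4]), array([22.4, 65.1]), 10)]
knob w [(array([455.6, 206.2]), np.int32(901), array([453.5, 200.5]), array([41., 35.]), 90)]
nest w [(array([314.1,  58.7]), np.int32(3571), array([314. ,  57.5]), array([73., 70.]), 90)]
```

View pics/s2.png

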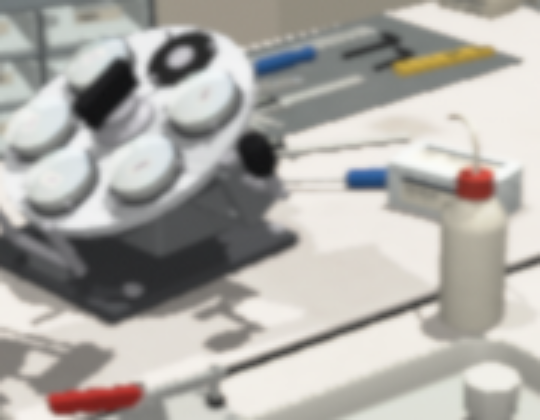

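In the side view the turret, bar and knob are clear: the bar is at crop (105,93), i.e. (275,211), and the knob at (257,155), i.e. (325.7,231.7).

```bash
python3 - <<'E'
from h import *
a=load('scene'); w=load('wrist'); s=load('side')
def blob(f,x0,y0,x1,y1,th=75):
    m=(f['color'][y0:y1,x0:x1].max(2)<th).astype(np.uint8)
    n,l,st,c=cv2.connectedComponentsWithStats(m)
    k=1+np.argmax(st[1:,4]);print(np.round(c[k]+[x0,y0],1),st[k]);return c[k]+[x0,y0]
wk=(455.6,206.2);wb=(287.5,155.7);wn=(314.1,58.7)
ka=blob(a,313,213,337,233);kb=blob(s,315,220,335,242);ba=np.array([298.2,281.2]);bs=blob(s,262,196,288,225)
na=blob(a,242,248,278,284);ns=blob(s,287,188,314,210)
P={}
for n,A,S,W in[('knob',ka,kb,wk),('bar',ba,bs,wb),('nest',na,ns,wn)]:
    P[n]=tri((a,*A),(s,*S),(w,*W));print(n,P[n][0].round(1),np.round(P[n][1],1))
# plate yaw
v=np.array(P['nest'][0]-P['bar'][0]);print('yaw from nest',np.degrees(np.arctan2(v[1],v[0])),np.linalg.norm(v),v)
for psi in [8,10,12,14]:
    c,s_=np.cos(np.radians(psi)),np.sin(np.radians(psi));xs=np.array([c,s_,0]);z=np.array([0,0,1.]);n=-.5*xs+.866*z;xp=.866*xs+.5*z
    h=P['nest'][0]-80*xp+42*n; print(psi,'handle from nest',h.round(1),'bar-center+6n',(P['bar'][0]+4*n).round(1))
E
```

```text
[328.2 220.6] [  7   0  17  18 230]
[325.1 231.3] [  4   4  13  15 150]
[274.6 211.1] [  3   4  20  23 248]
[259.2 266.5] [  4   5  27  28 429]
[299.9 199.1] [  3   4  20  16 144]
knob [ 574.6 -164.7  149.2] [4.2 1.5 3.8]
bar [544.2  15.9 154.1] [0.6 0.7 0.4]
nest [631.2  29.7 164.3] [1.1 0.6 1.6]
yaw from nest 8.992044287171064 88.68164900320636 [87.00775508 13.76829048 10.22348294]
8 handle from nest [541.8  17.1 160.6] bar-center+6n [542.2  15.7 157.5]
10 handle from nest [542.3  14.  160.6] bar-center+6n [542.2  15.6 157.5]
12 handle from nest [542.9  10.9 160.6] bar-center+6n [542.2  15.5 157.5]
14 handle from nest [543.6   7.9 160.6] bar-center+6n [542.3  15.5 157.5]
```

```bash
python3 -m jog '[[[0,0,0],8.4,0.44],[[0,0,0],8.3,0.44],[[2.4,-2.75,3],0,0.44],[[2.4,-2.75,3],0,0.44],[[0,0,0],0,0.44],[[0,0,0],0,0.44]]' 40
```

```text
time_s: 2.3
ee_pos: [539.8, 9.1, 274.1]
ee_rot: [179.8, -0.9, 8.4]
force: [1.1, -0.5, 0.2]
gripper_width: 40.3
```

```bash
python3 -m jog '[[[0.3,-0.6,3],-1,0.44],[[0,0,3],0,0.44],[[0,0,0],0,0.44]]' 40;  python3 - <<'E'
from h import *
w=grab('side','s3.png');cv2.imwrite('pics/s3.png',cv2.resize(w['color'][130:290,200:400],(750,600))[:,:,::-1])
E
```

```text
time_s: 2.68
ee_pos: [543.1, 11.7, 217.7]
ee_rot: [179.7, -1.3, 9.2]
force: [-0.0, 0.1, 0.8]
gripper_width: 39.9
```

View pics/s3.png

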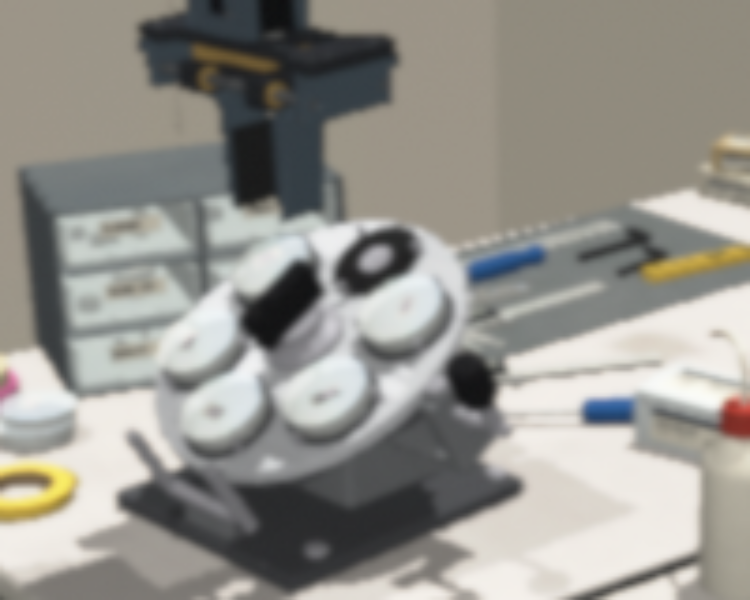

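The gripper is straight above the bar. I'll descend over it.

```bash
python3 -m jog '[[[0,-0.4,2.5],0,0.44],[[0,0,2.3],0,0.44],[[0,0,0],0,0.44]]' 40; python3 -m jog '[[[0,0,0],0,0.25],[[0,0,0],0,0.2],[[0,0,0],0,0.2]]' 15
```

```text
time_s: 3.1
ee_pos: [548.7, 13.8, 177.7]
ee_rot: [179.5, -2.2, 9.0]
force: [-0.2, 0.2, 0.3]
gripper_width: 40.2
time_s: 3.48
ee_pos: [551.1, 13.2, 182.5]
ee_rot: [179.5, -2.7, 9.0]
force: [-0.7, -0.3, -0.3]
gripper_width: 18.3
```

```bash
python3 -m jog '[[[-1.0,0,0.7],0,0.3],[[-0.3,0,0.6],0,0.3],[[0,0,0.1],-8,0.3],[[0,0,0.1],-8,0.3],[[0,0,0.1],-8,0.3],[[0,0,0.1],-8,0.3]]' 40
```

```text
time_s: 4.22
ee_pos: [536.3, 8.7, 163.0]
ee_rot: [177.9, -1.7, 42.1]
force: [-3.0, -10.9, 9.5]
gripper_width: 27.4
```

```bash
python3 -m jog '[[[0.5,-0.2,-0.9],-8,0.34],[[0.1,-0.1,0],-8,0.36],[[0.1,-0.1,0],-8,0.36]]' 40;  python3 - <<'E'
from h import *
print(telemetry.state()['torque'])
w=grab('scene');cv2.imwrite('pics/c4.png',cv2.resize(w['color'][215:375,210:370],(600,600),interpolation=cv2.INTER_CUBIC)[:,:,::-1])
E
```

```text
time_s: 4.6
ee_pos: [536.8, 1.8, 169.9]
ee_rot: [176.9, 1.0, 67.0]
force: [2.7, -15.0, 0.6]
gripper_width: 32.6
[-2.78861302 -0.61976407 -0.44158416]
```

View pics/c4.png

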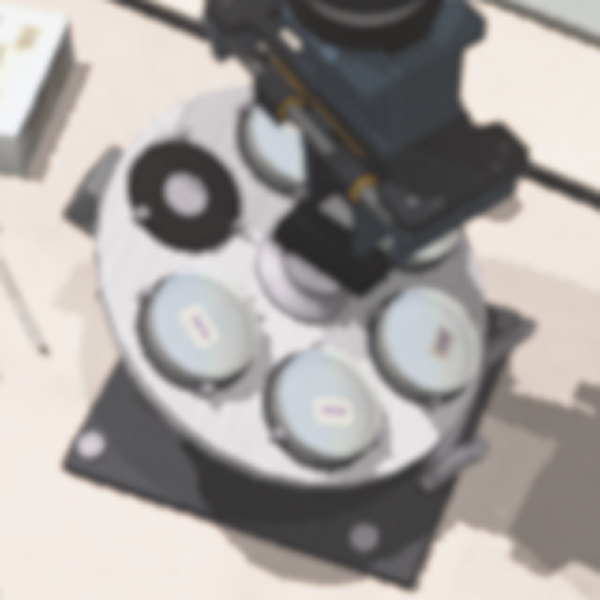

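The view shows the nest still at (259,267): the turret did not turn, and the gripper slid off sideways. I'll change plan and push the end of the bar with closed fingers. First I lift, turn back and close.

```bash
python3 -m jog '[[[0,0,-3],0,0.45],[[0,0,-3],9.6,0.45],[[0,0,-1],9.6,0.2],[[0,0,0],9.6,0],[[0,0,0],9.6,0],[[0,0,0],9.6,0],[[0,0,0],9.6,0],[[0,0,0],0,0]]' 40
```

```text
time_s: 5.65
ee_pos: [530.3, 2.8, 237.4]
ee_rot: [177.5, -1.8, 7.9]
force: [0.3, -0.3, -1.3]
gripper_width: 0.3
```

```bash
python3 -m jog '[[[-1,-4,2],0,0],[[0,0,3],0,0],[[0,0,2.8],0,0],[[0,0,0],0,0]]' 40
```

```text
time_s: 6.15
ee_pos: [517.2, 39.1, 154.9]
ee_rot: [177.5, -1.8, 8.5]
force: [0.6, -1.0, -0.1]
gripper_width: 0.4
```

```bash
python3 -m jog '[[[-0.1,1.0,-0.4],0,0],[[-0.3,1.0,0],0,0],[[-0.2,1.0,0],0,0]]' 40; python3 -m jog '[[[-0.1,1.0,0],0,0]]'
```

```text
time_s: 6.52
ee_pos: [517.4, 6.9, 163.4]
ee_rot: [177.5, -2.1, 8.7]
force: [0.1, 0.5, -0.7]
gripper_width: 0.7
time_s: 6.65
ee_pos: [518.1, -4.1, 164.5]
ee_rot: [177.4, -2.2, 8.7]
force: [1.0, 1.1, -1.1]
gripper_width: 0.4
```

```bash
python3 - <<'E'
from h import *
w=grab('scene');c=w['color'][215:375,210:370]
s=grab('side')['color'][160:280,220:340]
cv2.imwrite('pics/c5.png',np.hstack([cv2.resize(c,(400,400)),cv2.resize(s,(400,400))])[:,:,::-1])
E
```

```text
(no output)
```

View pics/c5.png

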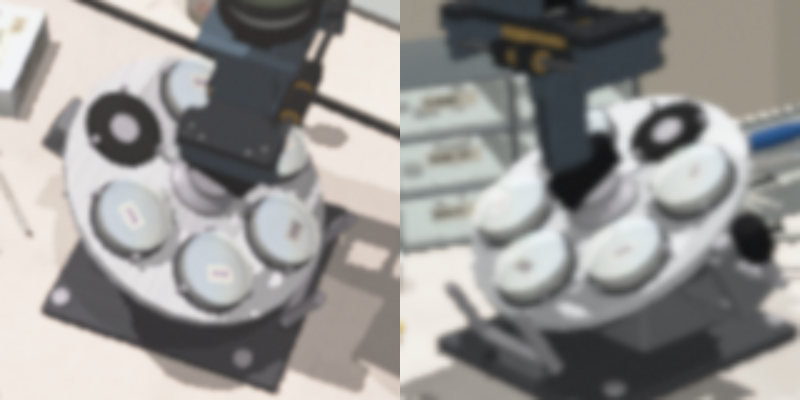

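In both views the turret has not turned: the side nest is at (299.5,199.6). I'll check geometrically where the fingertip is relative to the bar.

```bash
python3 - <<'E'
from h import *
from scipy.spatial.transform import Rotation as Ro
a=load('scene');s=load('side');st=telemetry.state()
p=st['ee_pos'];R=Ro.from_euler('xyz',st['ee_rot'],degrees=True).as_matrix();print(p,st['ee_rot'],st['force'],st['torque'])
psi=np.radians(9.5);xs=np.array([np.cos(psi),np.sin(psi),0]);n=-.5*xs+np.array([0,0,.866]);xp=.866*xs+np.array([0,0,.5]);ys=np.array([-np.sin(psi),np.cos(psi),0])
h=np.array([542,15.5,159.])
pts={'tip':p+R[:,2]*19}
for i,sx in enumerate((-1,1)):
  for sy in(-1,1): pts[f'tip{sx}{sy}']=p+R@np.array([16*sx,13.5*sy,19])
  for sy in(-1,1): pts[f'bartop{sx}{sy}']=h+10*n+32*sx*xp+9*sy*ys
c=s['color'].copy();d=a['color'].copy()
for k,q in pts.items():
    col=(255,0,0) if 'tip' in k else (0,255,0)
    for im,f in((c,s),(d,a)):
        u=proj(f,q)[0]; im[int(round(u[1])),int(round(u[0]))]=col
K=cv2.INTER_NEAREST
cv2.imwrite('pics/c6.png',np.hstack([cv2.resize(c[180:240,250:310],(400,400),interpolation=K),cv2.resize(d[255:315,265:325],(400,400),interpolation=K)])[:,:,::-1])
E
```

```text
[518.10670039  -4.39214709 164.24161909] [177.43623487  -2.19257658   8.6111285 ] [ 0.03480024 -0.4008981  -0.2413865 ] [ 0.08158543  0.01644638 -0.0196669 ]
```

View pics/c6.png

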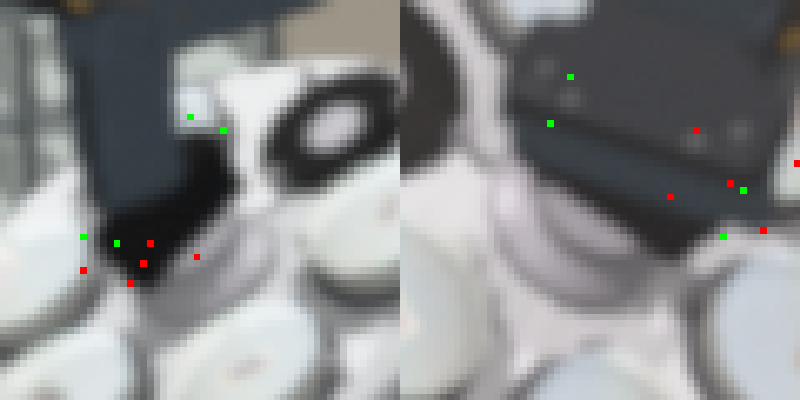

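Here red (the predicted tip) falls about 10 px below the visible finger end at crop (145,195). The fingers seem to be above the bar rather than beside it. I'll check the tip length against the earlier side picture.

```bash
python3 - <<'E'
from h import *
print(env.tips_ahead,[x for x in dir(env) if x[0]!='_'])
s=load('side');a=load('scene')
for z in (199,210,220): print(z,proj(s,[[543,-15,z]]), 'seen 280,187.3')
print(proj(s,[[518,-4,145],[518,-4,155],[518,-4,165],[518,-4,175]]),'seen', 250+145/6.67,180+195/6.67)
print(proj(a,[[518,-4,145],[518,-4,155],[518,-4,165],[518,-4,175]]),'seen',265+(650-400)/6.67,255+192/6.67)
E
```

```text
19.0 ['Unreachable', 'tips_ahead']
199 [[279.85629777 197.53079076]] seen 280,187.3
210 [[279.63254194 193.32582679]] seen 280,187.3
220 [[279.42791981 189.48043556]] seen 280,187.3
[[270.21134209 218.76944934]
 [269.98354535 215.05248599]
 [269.75447625 211.31476143]
 [269.52412408 207.55610123]] seen 271.7391304347826 209.23538230884557
[[314.37949859 282.33022796]
 [314.43165618 279.35195042]
 [314.48451889 276.33340914]
 [314.53810112 273.27378205]] seen 302.48125937031483 283.78560719640177
```

```bash
python3 - <<'E'
from h import *
s=load('side')
y=np.array([np.sin(np.radians(26.3)),-np.cos(np.radians(26.3)),0]);x=np.array([y[1]*-1,y[0],0])
for z in(185.7,195,205,212):
  print(z,[proj(s,np.array([254.5,-515.1,z])+sg*52*y).round(0)[0] for sg in(-1,1)])
E
python3 -m jog '[[[0,0,-3],0,0],[[0,0,-3],0,0],[[0,-1,0],0,0],[[0,0,0],0,0]]'
python3 - <<'E'
from h import *
w=grab('side')['color'][130:250,200:350];a=grab('scene')['color'][200:320,240:390]
print(telemetry.state()['ee_pos'],telemetry.state()['ee_rot'])
cv2.imwrite('pics/c7.png',np.hstack([cv2.resize(w,(400,320),interpolation=cv2.INTER_CUBIC),cv2.resize(a,(400,320),interpolation=cv2.INTER_CUBIC)])[:,:,::-1])
E
```

```text
185.7 [array([261., 314.]), array([317., 330.])]
195 [array([261., 309.]), array([317., 324.])]
205 [array([260., 304.]), array([317., 319.])]
212 [array([260., 300.]), array([317., 315.])]
time_s: 7.25
ee_pos: [513.0, 8.2, 223.7]
ee_rot: [177.5, -2.0, 8.5]
force: [-0.3, -0.5, -0.1]
gripper_width: 0.4
[513.15583816   7.70682271 223.6353204 ] [177.50734921  -2.02275127   8.51938085]
```

View pics/c7.png

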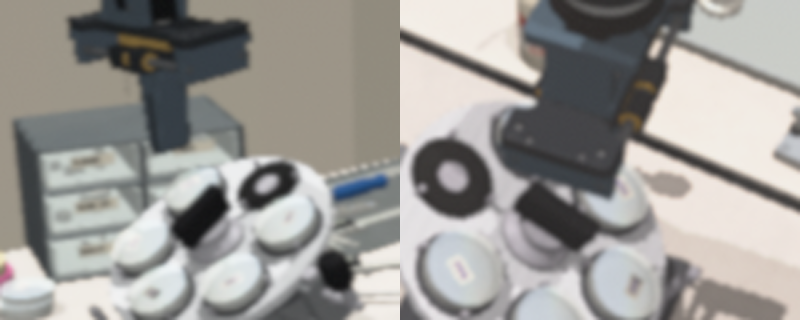

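The tips appear at about the TCP's own height: in the side view the finger end is at (263,187), and the start picture agrees. That is about 20 mm shorter than the stated tips, so the earlier passes went over the top of the bar. I'll go about 20 mm lower and push again.

```bash
python3 -m jog '[[[0.6,-3.2,0],0,0],[[0,0,3],0,0],[[0,0,3],0,0],[[0,0,2],0,0],[[0,0,0],0,0]]' 40
```

```text
time_s: 7.98
ee_pos: [515.6, 37.7, 135.9]
ee_rot: [177.5, -1.6, 8.5]
force: [-1.0, -0.2, 1.3]
gripper_width: 0.6
```

```bash
python3 -m jog '[[[0,0.6,0],0,0],[[0,0.6,0],0,0]]'; python3 -m jog '[[[0,0.8,0],0,0]]'; python3 -m jog '[[[0,0.8,0],0,0]]'
```

```text
time_s: 8.22
ee_pos: [517.0, 29.5, 136.5]
ee_rot: [178.0, -1.6, 8.4]
force: [-3.0, 23.4, -3.2]
gripper_width: 0.6
time_s: 8.35
ee_pos: [517.0, 29.9, 136.7]
ee_rot: [179.1, -1.6, 8.1]
force: [-3.4, 35.6, -3.5]
gripper_width: 0.6
time_s: 8.48
ee_pos: [516.9, 30.5, 136.9]
ee_rot: [-179.8, -1.6, 7.8]
force: [-3.3, 29.6, -2.7]
gripper_width: 0.6
```

Contact at y≈30, but the contact is too near the axis (the uphill corner of the finger). I'll back off, go farther down the slope and yaw so the outer corner leads.

```bash
python3 -m jog '[[[0,-0.6,0],0,0],[[-1.4,0,-0.3],-8,0],[[0,0.4,0],0,0],[[0,0.6,0],0,0]]'; python3 -m jog '[[[0,0.8,0],0,0]]'; python3 -m jog '[[[0,0.8,0],0,0]]'
```

```text
time_s: 8.98
ee_pos: [506.6, 26.6, 142.3]
ee_rot: [-179.9, -2.0, 15.8]
force: [-0.9, 15.0, -1.2]
gripper_width: 0.1
time_s: 9.1
ee_pos: [506.4, 24.9, 142.0]
ee_rot: [-179.0, -1.9, 15.5]
force: [-8.8, 27.8, 3.1]
gripper_width: 0.1
time_s: 9.22
ee_pos: [506.0, 22.9, 141.7]
ee_rot: [-178.1, -1.7, 15.2]
force: [-7.2, 20.1, 3.9]
gripper_width: 0.6
```

```bash
cat > t.py <<'E'
from h import *
# find dark ring of empty nest in scene & side, report turret angle via ray-plane on pad plane
psi=np.radians(9.5);xs=np.array([np.cos(psi),np.sin(psi),0]);n=-.5*xs+np.array([0,0,.866]);xp=.866*xs+np.array([0,0,.5]);ys=np.array([-np.sin(psi),np.cos(psi),0])
h=np.array([542,15.5,160.]);C=h-42*n
for nm in('scene','side'):
    f=grab(nm);H=[]
    # predicted dark-ness of ring r=20..28 around each candidate angle
    im=f['color'].max(2)
    g=np.radians(np.arange(0,360,2));sc=[]
    for t in g:
        c=C+80*(np.cos(t)*xp+np.sin(t)*ys)
        q=[c+r*(np.cos(b)*xp+np.sin(b)*ys) for r in(20,24,28) for b in np.arange(0,6.28,.4)]
        u=np.round(proj(f,q)).astype(int);sc.append(np.mean(im[u[:,1],u[:,0]]<85))
    sc=np.array(sc);o=np.argsort(-sc)[:4];print(nm,[(int(np.degrees(g[i])+.5),round(sc[i],2)) for i in o])
print(telemetry.state()['torque'])
E
python3 t.py; python3 -m jog '[[[0,1.2,0],0,0],[[0,1.2,0],0,0]]'; python3 t.py
```

```text
scene [(252, np.float64(1.0)), (254, np.float64(1.0)), (258, np.float64(1.0)), (256, np.float64(1.0))]
side [(16, np.float64(0.94)), (18, np.float64(0.85)), (14, np.float64(0.83)), (78, np.float64(0.81))]
[2.63533474 1.18270168 0.30001985]
time_s: 9.57
ee_pos: [507.3, 9.8, 141.1]
ee_rot: [-176.7, -1.3, 14.8]
force: [-2.7, 3.7, 2.1]
gripper_width: 0.7
scene [(250, np.float64(1.0)), (238, np.float64(1.0)), (254, np.float64(1.0)), (252, np.float64(1.0))]
side [(68, np.float64(1.0)), (72, np.float64(1.0)), (70, np.float64(1.0)), (66, np.float64(0.98))]
[0.46006011 0.52647608 0.08633348]
```

The turret turned to the first detent, about 60°. I'm moving to the downhill side of the bar's end for the next push, uphill.

```bash
python3 -m jog '[[[-0.6,1.4,-0.5],0,0],[[0,1.4,-0.3],4,0],[[0,0,0],0,0]]'; python3 t.py
```

```text
time_s: 10.05
ee_pos: [506.8, -23.0, 146.0]
ee_rot: [-176.7, -0.7, 10.4]
force: [0.8, -1.1, -0.6]
gripper_width: 0.6
scene [(58, np.float64(1.0)), (60, np.float64(0.98)), (62, np.float64(0.98)), (256, np.float64(0.98))]
side [(62, np.float64(1.0)), (64, np.float64(0.98)), (60, np.float64(0.96)), (58, np.float64(0.96))]
[-0.49348645  0.02790616  0.0184025 ]
```

```bash
python3 -m jog '[[[1.2,0,0],0,0],[[1.0,0,0],0,0]]'; python3 -m jog '[[[1.0,0,0],0,0],[[1.0,0,0],0,0]]'; python3 t.py
```

```text
time_s: 10.4
ee_pos: [511.1, -24.3, 143.6]
ee_rot: [-177.1, 1.8, 11.0]
force: [-19.7, -13.4, 11.1]
gripper_width: 0.3
time_s: 10.65
ee_pos: [514.9, -27.2, 141.8]
ee_rot: [-177.5, 4.0, 11.4]
force: [-17.4, -11.8, 10.8]
gripper_width: 0.5
scene [(58, np.float64(1.0)), (262, np.float64(1.0)), (260, np.float64(1.0)), (266, np.float64(1.0))]
side [(60, np.float64(0.98)), (62, np.float64(0.98)), (56, np.float64(0.96)), (58, np.float64(0.96))]
[-1.99261665  3.01478304  0.30275703]
```

The contact is on the bar's end corner, so the finger is too far out. I'll back off, come 20 mm inward and push again.

```bash
python3 -m jog '[[[-1.5,0,0],0,0],[[-0.2,-2.2,-0.3],0,0],[[0,0,0],0,0]]'; python3 -m jog '[[[1.0,0.1,0],0,0],[[1.0,0.2,0],0,0]]';python3 -m jog '[[[1.0,0.3,0],0,0],[[1.0,0.3,0],0,0]]'; python3 t.py
```

```text
time_s: 11.12
ee_pos: [494.5, -9.1, 146.9]
ee_rot: [-177.5, 3.9, 11.4]
force: [-0.7, -0.1, -0.6]
gripper_width: 0.2
time_s: 11.38
ee_pos: [503.9, -8.6, 145.6]
ee_rot: [-177.3, 5.4, 11.5]
force: [-31.0, -1.7, 26.0]
gripper_width: -0.0
time_s: 11.62
ee_pos: [503.3, -9.0, 146.1]
ee_rot: [-176.4, 8.3, 11.7]
force: [-24.9, 2.7, 25.2]
gripper_width: 0.3
scene [(58, np.float64(1.0)), (242, np.float64(1.0)), (244, np.float64(1.0)), (246, np.float64(1.0))]
side [(62, np.float64(1.0)), (64, np.float64(1.0)), (66, np.float64(1.0)), (60, np.float64(0.96))]
[0.4703776  5.05305409 0.0620655 ]
```

```bash
python3 -m jog '[[[1.8,0.5,-0.6],0,0]]';python3 -m jog '[[[1.8,0.7,-0.6],0,0]]'; python3 t.py
```

```text
time_s: 11.85
ee_pos: [506.4, -11.0, 148.9]
ee_rot: [-176.0, 10.5, 11.8]
force: [-35.0, -4.4, 15.0]
gripper_width: 0.3
time_s: 11.98
ee_pos: [512.7, -14.6, 152.2]
ee_rot: [-175.5, 12.3, 12.0]
force: [-27.4, 0.8, 16.1]
gripper_width: 0.3
scene [(86, np.float64(1.0)), (266, np.float64(1.0)), (270, np.float64(1.0)), (274, np.float64(1.0))]
side [(92, np.float64(1.0)), (90, np.float64(0.96)), (94, np.float64(0.92)), (88, np.float64(0.92))]
[-0.46547151  3.36779113  0.35789957]
```

```bash
python3 -m jog '[[[1.6,0.3,-0.6],0,0]]'; python3 t.py
```

```text
time_s: 12.2
ee_pos: [525.9, -16.4, 156.2]
ee_rot: [-175.5, 13.0, 12.0]
force: [-20.7, -1.1, 10.0]
gripper_width: 0.1
scene [(128, np.float64(1.0)), (292, np.float64(1.0)), (282, np.float64(1.0)), (294, np.float64(1.0))]
side [(132, np.float64(0.9)), (130, np.float64(0.9)), (128, np.float64(0.85)), (54, np.float64(0.79))]
[-0.40525991  2.45917594  0.35456151]
```

```bash
python3 -m jog '[[[-1.0,0.6,0],0,0],[[0,1.6,-0.2],0,0],[[0,0,0],0,0]]'; python3 t.py
```

```text
time_s: 12.68
ee_pos: [527.5, -43.2, 157.8]
ee_rot: [-175.8, 12.4, 11.9]
force: [-0.6, 0.0, -0.2]
gripper_width: 0.4
scene [(120, np.float64(1.0)), (122, np.float64(1.0)), (124, np.float64(0.98)), (118, np.float64(0.9))]
side [(118, np.float64(0.92)), (116, np.float64(0.88)), (120, np.float64(0.81)), (114, np.float64(0.79))]
[ 0.05013606 -0.15570899  0.01397552]
```

```bash
python3 -m jog '[[[0,0,0],-10.6,0],[[0,0,0],-10.6,0],[[0,0,0],-10.6,0],[[0.6,-1.2,-0.1],0,0],[[0,0,0],0,0]]'; python3 t.py
```

```text
time_s: 13.4
ee_pos: [524.4, -27.3, 159.4]
ee_rot: [-169.7, 8.2, 44.5]
force: [-0.0, -0.3, 0.3]
gripper_width: 0.1
scene [(120, np.float64(1.0)), (118, np.float64(1.0)), (122, np.float64(0.98)), (124, np.float64(0.94))]
side [(118, np.float64(0.92)), (116, np.float64(0.88)), (120, np.float64(0.81)), (114, np.float64(0.79))]
[-0.03387827 -0.11511078  0.00375663]
```

```bash
python3 -m jog '[[[1.2,0,-0.4],0,0],[[1.8,0,-0.6],-3,0]]';python3 -m jog '[[[1.8,0,-0.7],-4,0]]'; python3 t.py
```

```text
time_s: 13.75
ee_pos: [537.2, -19.3, 164.3]
ee_rot: [-169.2, 9.9, 47.8]
force: [-20.7, -30.8, 8.6]
gripper_width: 0.3
time_s: 13.88
ee_pos: [544.8, -13.5, 168.2]
ee_rot: [-168.3, 10.3, 52.0]
force: [-10.9, -12.8, 4.5]
gripper_width: 0.2
scene [(166, np.float64(1.0)), (168, np.float64(1.0)), (284, np.float64(1.0)), (282, np.float64(1.0))]
side [(178, np.float64(1.0)), (176, np.float64(1.0)), (174, np.float64(0.96)), (180, np.float64(0.94))]
[-0.01060572 -0.20531459  0.01599715]
```

```bash
python3 -m jog '[[[-1.5,0,0],0,0],[[-1,0,-2],0,0],[[0,0,-4],0,0],[[0,0,-4],0,0],[[-2,0,0],0,0],[[0,0,0],0,0]]'; python3 t.py
```

```text
time_s: 14.72
ee_pos: [547.0, -44.9, 274.6]
ee_rot: [-168.5, 9.3, 51.5]
force: [-0.1, 0.2, 0.3]
gripper_width: 0.5
scene [(180, np.float64(1.0)), (182, np.float64(1.0)), (178, np.float64(0.96)), (184, np.float64(0.94))]
side [(178, np.float64(0.98)), (176, np.float64(0.92)), (180, np.float64(0.92)), (174, np.float64(0.85))]
[ 0.01508906 -0.19671436 -0.04940645]
```

The turret is seated at 180° in both views (gate). On to the bolt: turn the tool back to yaw about 9.5° and go outside the knob, high up.

```bash
python3 -m jog '[[[0,0,0],8.4,0],[[0,0,0],8.4,0],[[0,0,0],8.4,0],[[0,0,0],8.4,0],[[0,0,0],8.4,0],[[0,5.5,0],0,0],[[0,5.5,0],0,0],[[0,5,0],0,0],[[0,0,0],0,0]]'; python3 - <<'E'
from h import *
a=grab('scene');s=grab('side')
def blob(f,x0,y0,x1,y1,th=75):
    m=(f['color'][y0:y1,x0:x1].max(2)<th).astype(np.uint8)
    n,l,st,c=cv2.connectedComponentsWithStats(m)
    k=1+np.argmax(st[1:,4]);return c[k]+[x0,y0],st[k]
print(blob(a,313,213,337,233),blob(s,315,220,335,242))
st=telemetry.state();print(st['ee_pos'],st['ee_rot'])
from scipy.spatial.transform import Rotation as Ro
print(Ro.from_euler('xyz',st['ee_rot'],degrees=True).as_matrix().round(3))
w=np.hstack([cv2.resize(a['color'][180:300,250:370],(400,400),interpolation=cv2.INTER_CUBIC),cv2.resize(s['color'][150:270,260:380],(400,400),interpolation=cv2.INTER_CUBIC)])
cv2.imwrite('pics/k.png',w[:,:,::-1])
E
```

```text
time_s: 15.95
ee_pos: [563.9, -202.4, 255.7]
ee_rot: [-177.5, 15.8, 7.8]
force: [0.0, -0.1, -0.9]
gripper_width: 0.5
(array([325.20689655, 223.87931034]), array([  6,   5,  13,  13, 116], dtype=int32)) (array([325.21088435, 231.21088435]), array([  4,   4,  13,  15, 147], dtype=int32))
[ 563.93242729 -199.51250731  256.54072061] [-177.39683141   15.72121867    8.04509065]
[[ 0.953  0.128 -0.274]
 [ 0.135 -0.991  0.007]
 [-0.271 -0.044 -0.962]]
```

View pics/k.png

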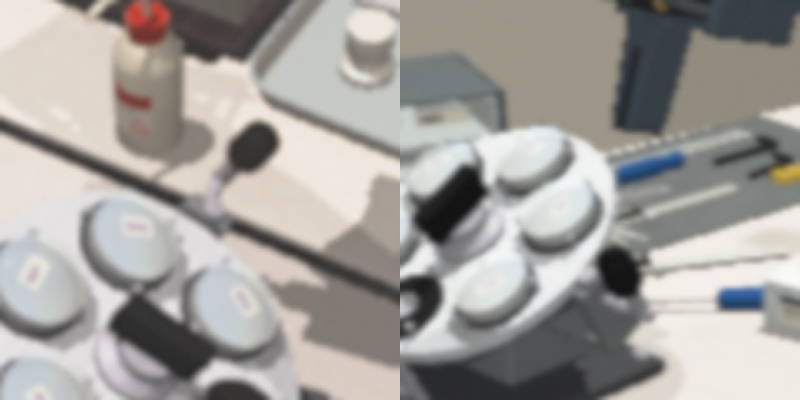

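The picture shows the turret with its empty nest at the front, the knob at scene (326,224) and side (325,231), and the finger above it to the right.

```bash
python3 - <<'E'
from h import *
a=load('scene');s=load('side')
k,r=tri((a,325.5,224),(s,325.2,231.2));print(k,r)
psi=np.radians(9.5);xs=np.array([np.cos(psi),np.sin(psi),0]);ys=np.array([-np.sin(psi),np.cos(psi),0])
st=telemetry.state();p=st['ee_pos']
from scipy.spatial.transform import Rotation as Ro
R=Ro.from_euler('xyz',st['ee_rot'],degrees=True).as_matrix()
print('knob stand',(k-[542,15.5,0])@xs,(k-[542,15.5,0])@ys)
t=k-46*ys; t[2]=k[2]-6
print('target',t,'cm tool',R.T@(t-p)/10, 'tip seen side pred (TCP):',proj(s,p),'seen',260+235/3.33,150+130/3.33)
print('horizontal only',R.T@(np.array([t[0],t[1],p[2]])-p)/10,'then down',R.T@np.array([0,0,-1.]))
E
```

```text
[ 577.0027252  -160.54609011  145.99255655] [np.float64(0.08012038903248489), np.float64(0.08012038903259366)]
knob stand 5.466698186778473 -179.40883987831654
target [ 584.59491507 -205.91522778  139.99255655] cm tool [ 5.04107659  1.40765868 10.63579436] tip seen side pred (TCP): [[329.61091112 191.66465764]] seen 330.57057057057057 189.03903903903904
horizontal only [ 1.88312312  0.89811939 -0.57145531] then down [0.27095695 0.0437192  0.96159813]
```

```bash
python3 -m jog '[[[1.9,1.0,-0.6],0,0],[[0,0,0],0,0],[[0.8,0.1,2.7],0,0],[[0.8,0.1,2.7],0,0],[[0.8,0.1,2.7],0,0],[[0,0,0],0,0]]'
```

```text
time_s: 16.8
ee_pos: [583.7, -196.5, 171.4]
ee_rot: [-177.1, 15.8, 8.6]
force: [0.2, -0.9, 0.4]
gripper_width: 0.7
```

```bash
python3 -m jog '[[[0,1.1,0],0,0],[[0.7,0.1,2.6],0,0],[[0,0,0],0,0]]'
```

```text
time_s: 17.18
ee_pos: [586.3, -208.1, 148.2]
ee_rot: [-177.4, 15.5, 8.6]
force: [0.3, -0.1, -0.0]
gripper_width: -0.0
```

```bash
python3 -m jog '[[[0.2,-1,0.7],0,0],[[0,-1,0],0,0],[[0,-1,0],0,0]]'; python3 -m jog '[[[0,-1.2,0],0,0]]'; python3 -m jog '[[[0,-1.2,0],0,0]]'; python3 t.py
```

```text
time_s: 17.55
ee_pos: [583.7, -177.9, 145.4]
ee_rot: [-177.6, 15.2, 8.5]
force: [0.0, -2.4, -0.2]
gripper_width: 0.8
time_s: 17.68
ee_pos: [582.2, -165.9, 146.4]
ee_rot: [-177.7, 15.1, 8.5]
force: [0.4, -2.8, -0.2]
gripper_width: 0.2
time_s: 17.8
ee_pos: [580.6, -154.2, 147.2]
ee_rot: [-177.8, 15.1, 8.5]
force: [0.2, 0.4, -0.2]
gripper_width: 0.3
scene [(180, np.float64(1.0)), (182, np.float64(1.0)), (178, np.float64(0.96)), (184, np.float64(0.92))]
side [(178, np.float64(0.96)), (180, np.float64(0.92)), (176, np.float64(0.88)), (174, np.float64(0.83))]
[-0.39546562 -0.13702663  0.11065585]
```

```bash
python3 - <<'E'
from h import *
a=load('scene');s=load('side')
psi=np.radians(9.5);ys=np.array([-np.sin(psi),np.cos(psi),0]);k=np.array([577,-160.5,146.])
for d in(0,28): print(d,proj(a,k+d*ys),proj(s,k+d*ys))
st=telemetry.state()['ee_pos'];print('tcp',proj(a,st),proj(s,st))
w=np.hstack([cv2.resize(a['color'][190:270,280:360],(400,400),interpolation=cv2.INTER_CUBIC),cv2.resize(s['color'][190:270,285:365],(400,400),interpolation=cv2.INTER_CUBIC)])
cv2.imwrite('pics/k2.png',w[:,:,::-1])
E
```

```text
0 [[325.47223902 223.98121325]] [[325.16131699 231.21280569]]
28 [[321.38639091 232.50198194]] [[316.92278766 228.27683061]]
tcp [[322.60151394 224.97658243]] [[324.63899271 229.46711671]]
```

View pics/k2.png

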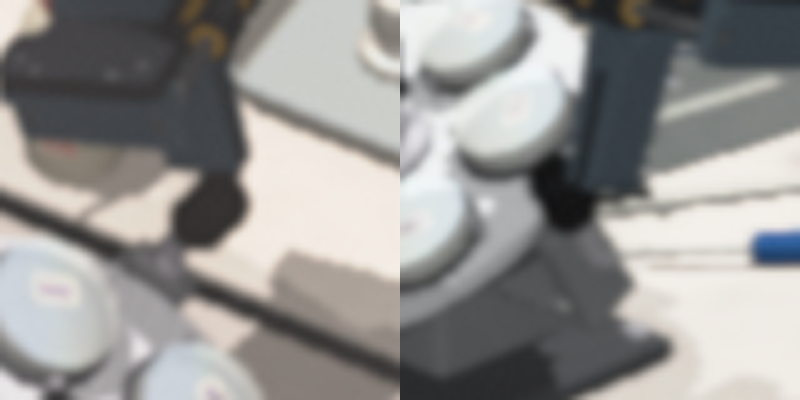

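In the picture the knob is at scene (321.6,232) and side (318,229). That matches 28 mm of travel, predicted at (321.4,232.5) and (316.9,228.3). One small extra press, then I'll withdraw.

```bash
python3 -m jog '[[[0,-0.6,0],0,0],[[0,-0.4,0],0,0]]'; python3 -m jog '[[[0,2,0],0,0],[[0,2,0],0,0],[[-0.5,1,-3],0,0],[[-0.5,0,-4],0,0],[[-0.5,0,-4],0,0],[[0,4,0],0,0],[[0,0,0],0,0]]'; python3 - <<'E'
from h import *
a=grab('scene');s=grab('side')
def blob(f,x0,y0,x1,y1,th=75):
    m=(f['color'][y0:y1,x0:x1].max(2)<th).astype(np.uint8)
    n,l,st,c=cv2.connectedComponentsWithStats(m)
    k=1+np.argmax(st[1:,4]);print(c[k]+[x0,y0],st[k]);return c[k]+[x0,y0]
A=blob(a,310,218,335,242);S=blob(s,305,215,332,242)
k,r=tri((a,*A),(s,*S));d=k-[577,-160.5,146];psi=np.radians(9.5);print(k,r,'travel',d@[-np.sin(psi),np.cos(psi),0])
E
python3 t.py
```

```text
time_s: 18.15
ee_pos: [580.6, -152.8, 147.8]
ee_rot: [-179.0, 15.0, 8.5]
force: [0.5, -11.4, -2.1]
gripper_width: 0.5
time_s: 19.02
ee_pos: [608.1, -246.6, 257.6]
ee_rot: [-178.2, 15.1, 8.4]
force: [0.5, 0.2, -0.0]
gripper_width: 0.3
[321.2734375 232.1875   ] [  5   8  14  13 128]
[317.44       228.39333333] [  5   5  16  17 150]
[ 573.1987841  -133.81814817  145.76302864] [np.float64(0.03872761881483797), np.float64(0.03872761881473479)] travel 26.94330786042092
scene [(180, np.float64(1.0)), (182, np.float64(0.98)), (178, np.float64(0.96)), (184, np.float64(0.92))]
side [(178, np.float64(0.96)), (180, np.float64(0.9)), (176, np.float64(0.88)), (174, np.float64(0.85))]
[ 0.04707099 -0.11388889 -0.03319044]
```

The bolt stays in by itself at about 27–28 mm with the arm clear, and the turret is at 180°. I'm handing the job in.

```bash
python3 -c "
from workcell import job_done
print(job_done())"
```

```text
the job is handed in; nothing more can be done
None
```

The job is handed in. The empty nest sits at the gate and the lock bolt is pushed home and holding. `job_done()` gave no verdict, so this rests on my own checks.

**What I did:** I turned the turret half a turn anticlockwise, in three 60° clicks, by pushing the end of the bar handle with closed fingers. I then pushed the bolt knob in and withdrew the arm.

**Last checks, with the arm clear:**
- **Turret:** the empty nest reads about 180° from its starting place, which is the gate, in both fixed views. They agree to about 2°, which is about 3 mm at the nest. That is close to the 4 mm tolerance, so I am relying on the detent having seated it.
- **Bolt:** the knob's travel measures 26.9 mm from two views, good to a millimetre or two against the 25 mm limit. It stayed in after the finger left. At the end of its travel it stopped the finger with about 11 N.
- **Bystanders:** the arm never worked near the weight, wash bottle or tape roll. I did not measure their positions again at the end.

**What failed or disagreed:**
- My first try, turning the handle between both fingers, slid off without moving the turret.
- The next push passed over the bar. In the images the fingertips end about level with the TCP, not 19 mm ahead as stated, so I worked about 20 mm lower after that.
- Two other pushes stalled because the finger touched too near the axis or on the bar's end corner. Pushing also tilted the tool by about 15°, which did no harm.
- I used all 12 picture views instead of the planned 8.

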